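# Sort the leavings of a mould-making session

## Robot

A 6-joint arm with a two-finger parallel gripper is mounted at the origin on the work surface; the furniture and walls round the work are solid. World frame = base frame: x ahead of the robot, y to its left, z up, the work surface at z = 0. Lengths are in m, angles in rad, forces in N, time in s.
With the tool pointing down it reaches from about 0.35 to 1 m from the base axis. Payload 7.1 kg.
Tool frame: the origin (TCP) lies between the finger pads; the fingertips stand 22 mm ahead of it and the grasp point (between the pads) lies 3 mm ahead of it; z points along the fingers, y is the line along which they close (so a half turn about z gives the same grasp; the last joint's range is limited). The gripper opens to 85 mm and grips with 20 to 120 N. Pads are 22 mm wide; open, the fingers measure 114 mm over their backs; the gripper's body (76 mm by 85 mm) begins 54 mm behind the grasp point. The pads swing forward as they close: fully open they stand 13 mm farther back than shut.
Start: joints at [-1.298, 0.423, 1.63, -0, 1.089, -0.019], TCP at [0.18, -0.599, 0.253] pointing down, gripper open.
Joint ranges: [-3, 3], [-0.9, 2.11], [0.09, 2.58], [-1.31, 4.45], [0.11, 2.69], [-2.54, 2.54]. Speed limits (rad/s): [2.39, 2.39, 3.01, 3.14, 3.14, 3.14].

## Interface

Orientations are given as a rotation vector (axis times angle).
In Python, from rig import manip gives the robot as it stands. The module is installed in compiled form; this text tells all that it offers. Calls block until the motion is done:
- manip.move_to(position, orientation): joint-space move of the TCP to a pose.
- manip.servo_line(position, orientation=None, rate=0.15): straight line of the TCP; orientation=None keeps the orientation; rate is the mean speed in m/s.
- manip.set_joints(angles): joint-space move.
- manip.command_gripper(opening, f_grip=None): finger opening in m; f_grip is the grip in N (None keeps the last); returns when the fingers have stopped.
- manip.hold(seconds).
- manip.solve_ik(position, orientation): joint angles nearest the present ones, or None.
- manip.camera(name): name is "scene" or "top" or "wrist"; returns a dict with "image" (400x640x3 uint8, red, green, blue), "fx", "fy", "cx", "cy" (pixels), "k1" (the pictures are not rectified: a ray, as slopes to the right and down, at radius r is drawn at 1 + k1 r^2 times it, then the intrinsics apply), "cam_to_world" (4x4, takes a point from camera to world coordinates); the wrist camera has in their place "mount" (4x4, takes a point from camera to tool coordinates, whose origin is the TCP and whose axes are the flange's). Camera axes: x right, y down, z forward; pixel columns grow to the right and rows downward; lengths in m; the calibration is good to about 2 mm. A picture is of the moment at which its call begins: read the wrist's pose just before it. There is no depth.
A pose or a line that the arm cannot do raises manip.IKError and nothing moves.
- manip.sign_off(): hands the job in; it is judged then, once.
Readings, each from a call of its own:
- manip.get_time(): time.
- manip.get_joint_positions(): joint angles.
- manip.get_joint_vel(): joint speeds.
- manip.get_tau(): joint torques, N m.
- manip.get_position(): TCP position.
- manip.get_ee_rot(): TCP orientation.
- manip.get_contact_force(): force on the tool from outside, world axes, zero at the start.
- manip.get_torque(): the same for the moment, N m.
- manip.get_width(): finger opening in m.
- manip.get_grip_force(): force on a finger pad.
Only numpy, scipy, OpenCV 4.12 (cv2) and the standard library are available. Lean on these libraries where they do the work, as an engineer would, in place of code of your own. Each camera call takes 0.05 s, during which the arm holds its last target. There are 200 camera calls.

## Task

Sort the five leavings on the plank so that no plaster gets into the clay: stand the two plaster plugs upright in the long two-bay tray, one in each bay; lay both pinches of clay side by side on the floor of the round saucer; and lay the glaze test tile flat, glaze up, inside the square tray. Leave the bisque cup and the wooden rib where they are.

Things in the scene. Friction and masses are not known exactly. Their poses are not given: they have to be found in the camera images.
- plug_a: White plaster plug (one of two, alike): an upright cylinder 30 mm across and 28 mm high with a bevelled top. Origin: centre of its underside; z up. Grip it round the body, any direction. At the start it stands on a fixed flat plank, 104 x 525 mm, whose top is 16 mm above the bench.
- plug_b: The other white plaster plug, the same 30 mm across, 28 mm high. Origin: centre of its underside; z up. At the start it stands on a fixed flat plank, 104 x 525 mm, whose top is 16 mm above the bench.
- scrap_a: Pinch of clay (two alike): an irregular stiff buff lump, flat below: 41 mm along its x, 47 along y, 17 high, widest 5 mm up. Narrowest (35 mm) along the line 30 deg counter-clockwise from its x, where it spans -21 to +14 mm; pinch it low, across that line. Origin: near the middle of its underside; z up. It starts on a fixed plank 104 x 525 mm, top 16 mm above the bench.
- scrap_b: Other pinch, same shape: an irregular stiff buff lump, flat below: 41 mm along its x, 47 along y, 17 high, widest 5 mm up. Narrowest (35 mm) along the line 30 deg counter-clockwise from its x, where it spans -21 to +14 mm; pinch it low, across that line. Origin: near the middle of its underside; z up. It starts on a fixed plank 104 x 525 mm, top 16 mm above the bench.
- tile: Glaze test tile lying flat: a buff slab 70 mm along its x, 44 mm along its y, 8 mm thick, with a pale glazed patch on top. Origin: centre of its underside; z up. At the start it lies on a fixed flat plank, 104 x 525 mm, whose top is 16 mm above the bench.
- bay_tray: Long low wooden tray, fixed, with a cross wall that makes two equal bays in a row along its x. Outside 174 mm along x, 90 mm along y; walls 6 mm thick, tops 14 mm above the bench; floor 4 mm thick. Each bay is 78 x 78 mm inside and their centres lie at x = -42 mm and +42 mm, y = 0. Origin: centre of its underside; z up.
- saucer: Round terracotta saucer, fixed: 156 mm across at the rim, 20 mm high; wall 5 mm; flat inner floor about 130 mm across, 6 mm above the bench. Origin: centre of its underside; z up.
- tile_tray: Square low pale plywood tray without divisions, fixed: 112 x 112 mm outside, 100 x 100 mm inside; walls 6 mm thick, tops 11 mm above the bench; floor 4 mm thick. Origin: centre of its underside; z up.
- cup: Bystander, not to be moved: unglazed buff cup, open upward, 62 mm across, 55 mm high. It stands on a thin sheet 4 mm above the bench. Origin: centre of its underside; z up.
- rib: Bystander, not to be moved: flat wooden rib, 55 mm along its x, 99 mm along its y, 6 mm thick, lying on a thin sheet 4 mm above the bench. Origin: centre of its underside; z up.
Things that resemble listed ones, but are neither listed nor needed, are in the scene too. What is shaped like the tile but turquoise is not meant.

How it is judged:
At the end, for the whole second after the job is handed in: At rest: one plug per bay, upright, on the floor, within 30 mm of the bay's centre in x and y; tile flat, glaze up, on the square tray's floor, within 35 mm of centre; clay pinches in the saucer, within 60 mm of centre, not stacked (28 mm or more apart); heights within 4 mm (clay 20 mm) ((((x of plug_a in the frame of bay_tray between -0.072 and -0.012 m and y of plug_a in the frame of bay_tray between -0.03 and 0.03 m) and (x of plug_b in the frame of bay_tray between 0.012 and 0.072 m and y of plug_b in the frame of bay_tray between -0.03 and 0.03 m)) or ((x of plug_a in the frame of bay_tray between 0.012 and 0.072 m and y of plug_a in the frame of bay_tray between -0.03 and 0.03 m) and (x of plug_b in the frame of bay_tray between -0.072 and -0.012 m and y of plug_b in the frame of bay_tray between -0.03 and 0.03 m))) and z of plug_a in the frame of bay_tray between 0 and 0.008 m and angle between each of plug_a, plug_b's own z axis and vertical below 0.15 rad and z of plug_b in the frame of bay_tray between 0 and 0.008 m and x of tile in the frame of tile_tray between -0.035 and 0.035 m and y of tile in the frame of tile_tray between -0.035 and 0.035 m and z of tile in the frame of tile_tray between 0 and 0.008 m and angle between tile's own z axis and vertical below 0.1 rad and horizontal distance between each of scrap_a, scrap_b and saucer below 0.06 m and z of scrap_a in the frame of saucer between 0.001 and 0.026 m and z of scrap_b in the frame of saucer between 0.001 and 0.026 m and horizontal distance between scrap_a and scrap_b above 0.028 m and linear speed of each of plug_a, plug_b, tile, scrap_a, scrap_b below 0.02 m/s); the robot touches nothing.
It fails at once if the bisque cup is shifted by over 15 mm or tipped (distance of cup from where it was at the start of the episode above 0.015 m or angle between cup's own z axis and vertical above 0.3 rad).
It fails at once if the wooden rib is shifted by over 15 mm (distance of rib from where it was at the start of the episode above 0.015 m).
It also fails if it takes over 112 s, if anything falls off the work surface, if the arm or the gripper's body presses on something with over 40 N, if the wrist force passes 120 N, or if a joint passes its speed limit or range.

## Working session

There is one attempt and no reset: what is moved stays moved. The work goes in short steps, each a Python script; the robot and the scene stay as the last script left them, time stands still between calls to the robot, and variables do not carry over. Pictures are saved under pics/ and viewed, at most 14 in all, crops included, and the job is handed in when it is done.

```bash
mkdir -p pics; python3 - <<'E'
from rig import manip
import cv2,pickle
for n in("scene","top"):
    c=manip.camera(n); pickle.dump(c,open(n+".pkl","wb")); cv2.imwrite(f"pics/{n}0.png",c["image"][:,:,::-1])
    print(n,c["fx"],c["fy"],c["cx"],c["cy"],c["k1"],c["cam_to_world"].round(3).tolist())
c=manip.camera("wrist");print(c["mount"].round(4).tolist(),c["fx"],c["k1"],manip.get_ee_rot(),manip.get_time())
E
```

```text
scene 388.77655813470915 388.77655813470915 318.7085624293442 201.88230676782814 -0.07614099846440686 [[-0.518, -0.616, 0.593, -0.143], [-0.855, 0.36, -0.373, 0.398], [0.017, -0.701, -0.713, 0.739], [0.0, 0.0, 0.0, 1.0]]
top 447.31774403543744 447.31774403543744 315.88208463065513 200.46720817758836 -0.02562720130213089 [[-0.023, -0.985, 0.172, 0.271], [-0.999, 0.019, -0.026, 0.055], [0.022, -0.172, -0.985, 1.097], [0.0, 0.0, 0.0, 1.0]]
[[-0.001, -0.9622, -0.2725, 0.07], [1.0, -0.0011, 0.0001, -0.0002], [-0.0004, -0.2725, 0.9622, -0.1209], [0.0, 0.0, 0.0, 1.0]] 282.3729286808181 0.001483281641589226 [-3.10703038e+00 -4.56564034e-01  2.29242911e-04] 0.15
```

View pics/top0.png

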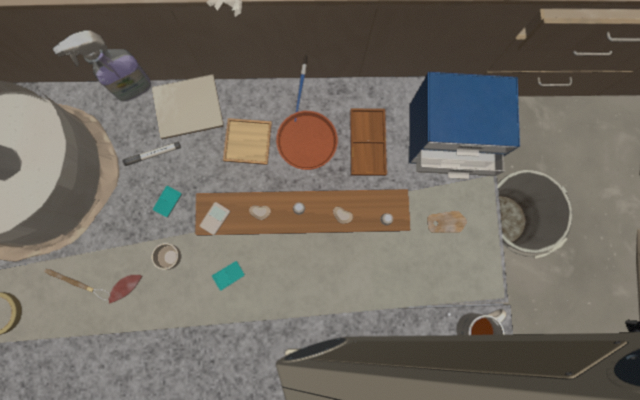

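View pics/scene0.png

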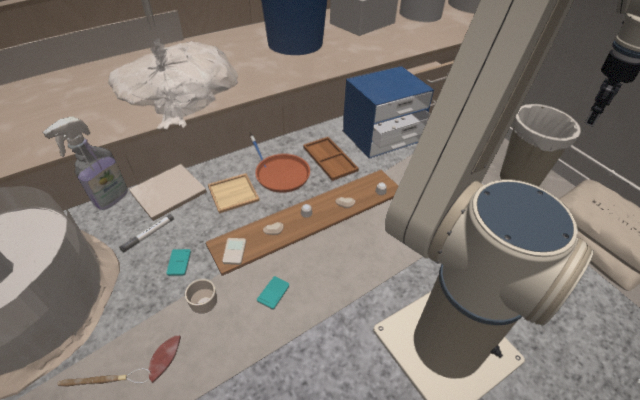

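Top view: tile candidates are the pale tile (214,218) and the turquoise ones (167,202) and (228,276), which aren't wanted. The clay is at (260,212) and (343,215), the plugs at (299,208) and (388,219). Square tray candidates are (248,142) and the cream slab (187,106). Saucer is at (307,140), bay tray at (368,142), with the blue drawer box close by at (460,115). Next, enlarged crops to check these choices.

```bash
python3 - <<'E'
import cv2
for n,(x,y,w,h) in dict(top=(190,100,225,140),scene=(200,130,210,140)).items():
    k=3.5 if n=="top" else 3.8
    i=cv2.imread(f"pics/{n}0.png")[y:y+h,x:x+w]; i=cv2.resize(i,None,fx=3.5,fy=3.5,interpolation=cv2.INTER_CUBIC)
    cv2.imwrite(f"pics/{n}1.png",i)
E
```

```text
(no output)
```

View pics/top1.png

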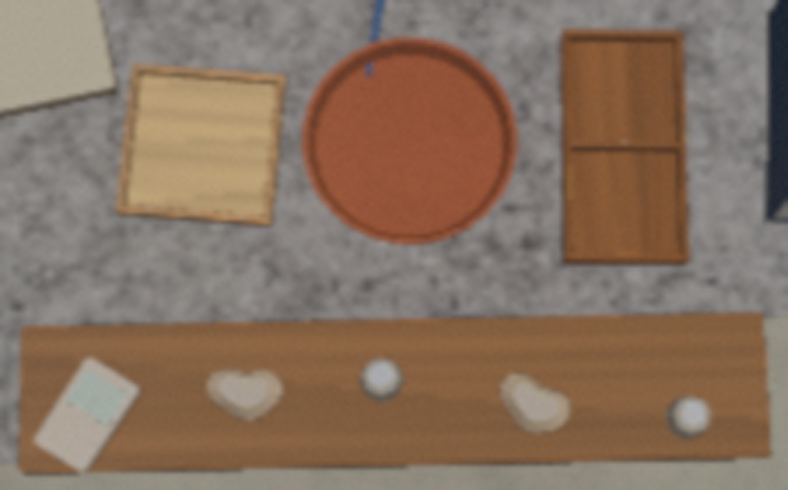

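View pics/scene1.png

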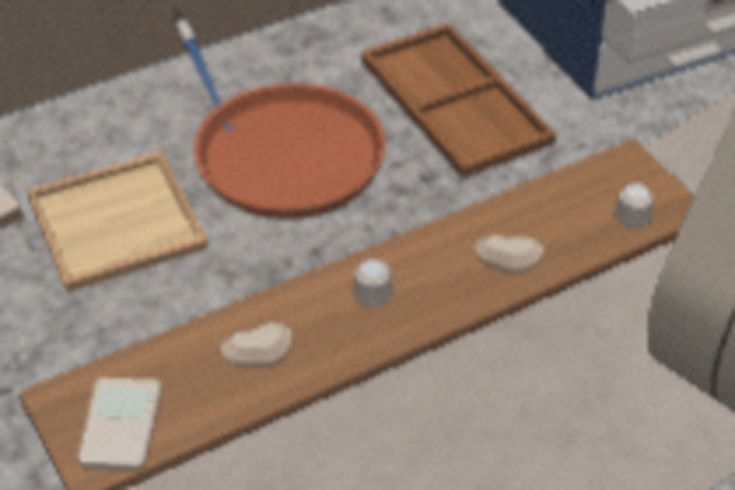

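The crops confirm the choice. The tile has its pale glaze patch up at top1 (105,395). The clay lumps are at (244,392) and (536,403), and the plugs at (381,375) and (691,413). The plain square ply tray is at (200,145), the saucer at (409,141) and the two-bay tray at (625,147). A blue tool tip lies at the saucer's far rim (369,68). Next I triangulate.

```bash
cat > h.py <<'E'
import numpy as np, cv2, pickle
from scipy.spatial.transform import Rotation as Rn
def ray(c,px,T=None):
    T=c["cam_to_world"] if T is None else T
    K=np.array([[c["fx"],0,c["cx"]],[0,c["fy"],c["cy"]],[0,0,1]])
    p=cv2.undistortPoints(np.array([[px]],float),K,np.array([c["k1"],0,0,0,0.]))[0,0]
    d=T[:3,:3]@[p[0],p[1],1]; return T[:3,3],d/np.linalg.norm(d)
def tri(rays):
    A=[np.eye(3)-np.outer(d,d) for o,d in rays]
    X=np.linalg.solve(sum(A),sum(a@o for a,(o,d) in zip(A,rays)))
    return X,max(np.linalg.norm(a@(X-o)) for a,(o,d) in zip(A,rays))
def onz(r,z): o,d=r; return o+d*(z-o[2])/d[2]
def down(a): # closing line at angle a from world x
    y=np.array([np.cos(a),np.sin(a),0]);z=np.array([0,0,-1.]);return Rn.from_matrix(np.c_[np.cross(y,z),y,z]).as_rotvec()
E
python3 - <<'E'
from h import *
t=pickle.load(open("top.pkl","rb"));s=pickle.load(open("scene.pkl","rb"))
P={'plug1':((381,375),(373,272)),'plug2':((691,413),(635,192)),'scr1':((244,392),(257,343)),'scr2':((536,403),(510,252)),
'ti1':((90,357),(98,378)),'ti2':((139,388),(160,380)),'ti3':((83,471),(138,466)),'ti4':((34,440),(81,464)),
'tt1':((134,66),(29,189)),'tt2':((285,74),(163,153)),'tt3':((271,224),(207,240)),'tt4':((118,212),(70,284)),
'bt1':((562,30),(362,57)),'bt2':((683,30),(448,25)),'bt3':((688,263),(553,133)),'bt4':((563,263),(464,172)),
'sau':((409,141),(290,148)),'plkL':((22,473),(75,490)),'plkfar':((20,326),(22,398))}
f=lambda p,o:(np.array(p)+.5)/3.5-.5+o
for k,(a,b) in P.items():
    X,e=tri([ray(t,f(a,(190,100))),ray(s,f(b,(200,130)))]);print(k,X.round(4),round(e*1e3,1))
# scrap silhouettes on z=.022 from top
i=cv2.imread("pics/top0.png");h=cv2.cvtColor(i,cv2.COLOR_BGR2HSV)
for n,(x,y) in dict(s1=(260,212),s2=(343,215)).items():
    m=np.zeros(h.shape[:2],np.uint8);m[y-13:y+13,x-17:x+17]=((h[y-13:y+13,x-17:x+17,2]>120)&(h[y-13:y+13,x-17:x+17,1]<95))*255
    c=max(cv2.findContours(m,0,1)[0],key=cv2.contourArea)[:,0]
    W=np.array([onz(ray(t,p),.022)[:2] for p in c])
    A=np.radians(np.arange(0,180,5));w=[np.ptp(W@[np.cos(a),np.sin(a)]) for a in A];j=np.argmin(w)
    print(n,W.mean(0).round(4),np.degrees(A[j]),round(w[j],4),round(max(w),4))
E
```

```text
plug1 [0.4407 0.0686 0.0372] 0.9
plug2 [ 0.4097 -0.1424  0.0412] 0.6
scr1 [0.4334 0.1644 0.0231] 0.0
scr2 [ 0.4219 -0.0384  0.019 ] 0.5
ti1 [0.4602 0.2711 0.0225] 0.0
ti2 [0.4373 0.2362 0.0233] 0.7
ti3 [0.3815 0.2757 0.0194] 0.3
ti4 [0.4027 0.3082 0.0192] 1.4
tt1 [0.6755 0.2446 0.012 ] 0.4
tt2 [0.6692 0.1348 0.0058] 1.4
tt3 [0.5566 0.1463 0.0084] 0.1
tt4 [0.5666 0.2542 0.0088] 1.6
bt1 [ 0.7007 -0.0691  0.0041] 1.4
bt2 [ 0.6983 -0.1576  0.008 ] 1.0
bt3 [ 0.5219 -0.1501  0.0132] 0.5
bt4 [ 0.5235 -0.0625  0.0088] 1.2
sau [0.6148 0.0459 0.0128] 0.9
plkL [0.381  0.3173 0.0233] 1.2
plkfar [0.485  0.3219 0.0065] 2.3
s1 [0.4344 0.1642] 175.0 0.0337 0.0519
s2 [ 0.4215 -0.0364] 150.0 0.0345 0.0511
```

Heights agree with the text, so next comes a close wrist view with the predicted positions drawn on.

```bash
cat >> h.py <<'E'
def wcam(manip):
    p,r=np.array(manip.get_position()),manip.get_ee_rot();c=manip.camera("wrist")
    T=np.eye(4);T[:3,:3]=Rn.from_rotvec(r).as_matrix();T[:3,3]=p;c["T"]=T@c["mount"];return c
def proj(c,X):
    q=np.linalg.inv(c["T"])@[*X,1];u=q[:2]/q[2];u=u*(1+c["k1"]*(u@u));return u*[c["fx"],c["fy"]]+[c["cx"],c["cy"]]
E
python3 - <<'E'
from h import *; from rig import manip
P=dict(plug1=(.4407,.0686,.044),plug2=(.4097,-.1424,.044),s1=(.434,.164,.022),s2=(.4217,-.0374,.022),t=(.4204,.2728,.024),tt=(.617,.195,.011),bt=(.611,-.110,.014),sa=(.615,.046,.02))
ims=[]
for k,(x,y) in enumerate([(.42,.2),(.43,.06),(.42,-.1),(.60,0.05)]):
    manip.move_to([x,y,.24],down(0)); c=wcam(manip);pickle.dump(c,open(f"w{k}.pkl","wb"))
    i=c["image"][:,:,::-1].copy()
    for X in P.values():
        u=proj(c,X)
        if 0<u[0]<640 and 0<u[1]<400: cv2.drawMarker(i,tuple(int(v) for v in u.round()),(0,0,255),0,12)
    ims.append(i)
cv2.imwrite("pics/w0.png",cv2.resize(np.vstack([np.hstack(ims[:2]),np.hstack(ims[2:])]),(800,500),interpolation=3))
print(manip.get_time(),manip.get_joint_positions(),manip.get_contact_force())
E
```

```text
5.5167 [ 6.24671087e-02  4.03979367e-01  1.69506315e+00 -3.60577437e-04
  1.04378138e+00  6.29535089e-02] [-0.06106353 -1.81256294 -0.31043397]
```

View pics/w0.png

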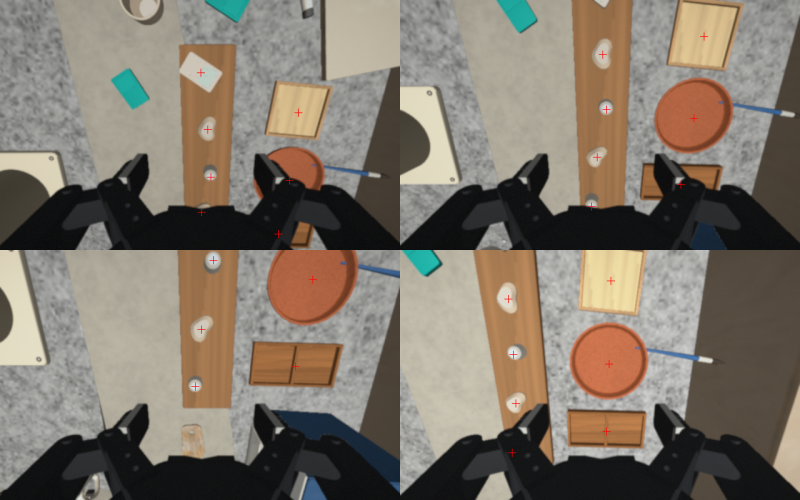

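The markers sit on their objects (w0: plugs, clay, tile and all three trays). I refine the clay grips from these wrist pictures and move both plugs.

```bash
cat >> h.py <<'E'
def pick(m,xy,a,z,w,grip=40,hop=.13):
    m.command_gripper(w); m.move_to([*xy,hop],down(a)); m.servo_line([*xy,z+.03],rate=.25)
    m.servo_line([*xy,z],rate=.08); m.command_gripper(0,grip); g=m.get_width()
    m.servo_line([*xy,hop],rate=.2); print("gripped",round(g,4),round(m.get_width(),4),m.get_grip_force())
def place(m,xy,a,z,w,hop=.13):
    m.move_to([*xy,hop],down(a)); m.servo_line([*xy,z+.02],rate=.25); m.servo_line([*xy,z],rate=.05)
    print("F",np.round(m.get_contact_force(),1)); m.command_gripper(w); m.servo_line([*xy,hop],rate=.25); print("t",m.get_time())
E
python3 - <<'E'
from h import *; from rig import manip
for k,X in ((1,(.434,.164,.022)),(1,(.4217,-.0374,.022)),(3,(.434,.164,.022)),(2,(.4217,-.0374,.022))):
    c=pickle.load(open(f"w{k}.pkl","rb"));u,v=proj(c,X).astype(int)
    h=cv2.cvtColor(c["image"],cv2.COLOR_RGB2HSV);m=np.zeros(h.shape[:2],np.uint8);s=np.s_[max(v-28,0):v+28,u-28:u+28]
    m[s]=((h[s][...,2]>120)&(h[s][...,1]<95))*255
    C=max(cv2.findContours(m,0,1)[0],key=cv2.contourArea)[:,0]
    W=np.array([onz(ray(c,p,c["T"]),.023)[:2] for p in C]);A=np.radians(np.arange(0,180,5));E=[W@[np.cos(a),np.sin(a)] for a in A]
    j=np.argmin([np.ptp(e) for e in E]);mid=lambda e:(e.max()+e.min())/2
    a=A[j];n=np.array([np.cos(a),np.sin(a)]);q=np.array([-n[1],n[0]])
    print(k,W.mean(0).round(4),np.degrees(a),np.ptp(E[j]).round(4),(n*mid(W@n)+q*mid(W@q)).round(4))
pick(manip,(.4407,.0686),0,.046,.05); place(manip,(.653,-.112),0,.036,.043)
pick(manip,(.4097,-.1424),0,.046,.05); place(manip,(.569,-.108),0,.036,.043)
E
```

```text
1 [0.4345 0.1654] 175.0 0.0346 [0.4324 0.1657]
1 [ 0.4212 -0.0344] 150.0 0.0345 [ 0.4197 -0.0336]
3 [0.4351 0.1654] 175.0 0.037 [0.4327 0.1658]
2 [ 0.4214 -0.0353] 150.0 0.035 [ 0.4197 -0.0341]
gripped 0.0246 0.0248 38.86277576093562
F [ 0.8  0.2 -0.5]
t 11.4833
gripped 0.0251 0.025 38.88392819360888
F [-0.  -0.1  0.6]
t 17.0333
```

Grip width read 25 mm instead of 30, which could mean a bevel grip. Checking how the plugs stand.

```bash
python3 - <<'E'
from h import *; from rig import manip
manip.move_to([.59,-.03,.2],down(0)); c=wcam(manip);pickle.dump(c,open("w5.pkl","wb"))
t=manip.camera("top");i=c["image"][:,:,::-1]
j=cv2.resize(t["image"][100:200,330:430,::-1],(400,400),interpolation=2)
cv2.imwrite("pics/w5.png",cv2.resize(np.hstack([i[:, 130:530],j]),(800,400)))
E
```

```text
(no output)
```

View pics/w5.png

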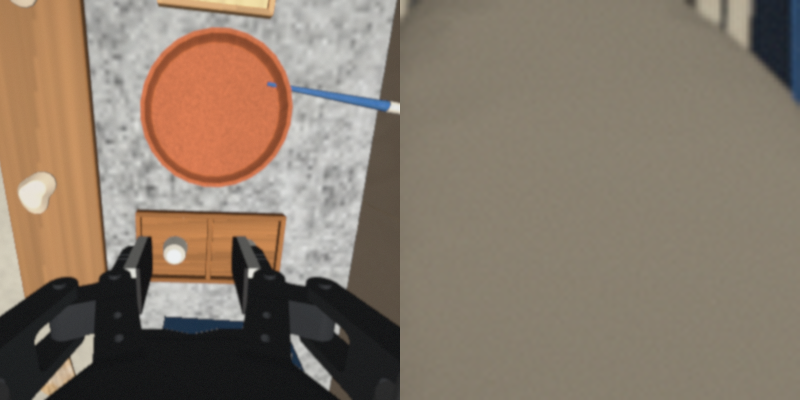

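The near bay holds an upright plug at (175,248). The far bay is hidden by the finger, so I'll check it from the next hover. Next is the first clay pinch with a touch-guarded descent.

```bash
cat >> h.py <<'E'
def gpick(m,xy,a,w,z0=.046,zmin=.026,grip=40,hop=.13,up=.0015):
    m.command_gripper(w); m.move_to([*xy,hop],down(a)); m.servo_line([*xy,z0],rate=.2)
    m.hold(.1); f0=m.get_contact_force()[2]; z=z0
    while z>zmin:
        z-=.0015; m.servo_line([*xy,z],rate=.03)
        if m.get_contact_force()[2]-f0>4: break
    m.servo_line([*xy,z+up],rate=.03); m.command_gripper(0,grip)
    print("touch z",round(z,4),"F",np.round(m.get_contact_force(),1),"w",round(m.get_width(),4))
    m.servo_line([*xy,hop],rate=.2); print("held",round(m.get_width(),4),round(m.get_grip_force(),1),m.get_time()); return z+up
E
python3 - <<'E'
from h import *; from rig import manip
manip.move_to([.43,.12,.2],down(0)); c=wcam(manip);pickle.dump(c,open("w6.pkl","wb"));s=manip.camera("scene")
z=gpick(manip,(.4325,.1657),np.radians(-5),.05); print(z)
j=cv2.resize(s["image"][120:200,280:380,::-1],(400,320),interpolation=2)
w=wcam(manip);i=cv2.resize(w["image"][:,:,::-1],(400,250));cv2.imwrite("pics/w6.png",np.hstack([j,np.vstack([i,np.zeros((70,400,3),np.uint8)])]))
E
```

```text
touch z 0.034 F [ 0.3 -1.1 26. ] w 0.0321
held 0.032 39.7 23.1417
0.03549999999999999
```

View pics/w6.png

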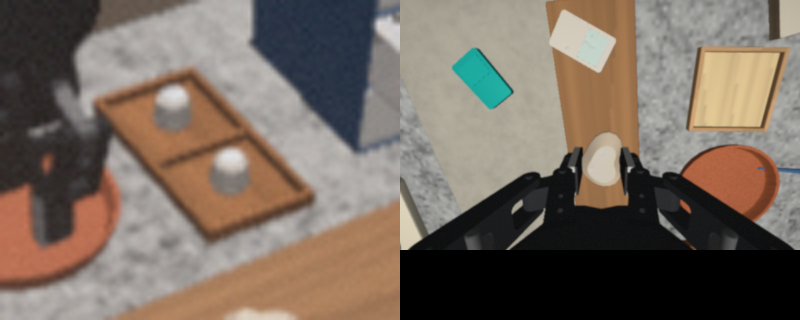

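Both plugs stand upright in their bays (left crop (172,107) and (230,170)), and the first clay is held (590,160). Placing it, then the second.

```bash
python3 - <<'E'
from h import *; from rig import manip
place(manip,(.606,.074),0,.027,.046)
z=gpick(manip,(.4197,-.0339),np.radians(-30),.05,z0=.04,up=.0025)
place(manip,(.606,.018),0,z-.009,.046)
a=np.radians(56)
z=gpick(manip,(.4204,.2728),a,.058,z0=.042,up=.0025); print(z)
w=wcam(manip);s=manip.camera("scene")
j=cv2.resize(s["image"][140:220,200:320,::-1],(400,266),interpolation=2)
i=cv2.resize(w["image"][:,:,::-1],(400,266));cv2.imwrite("pics/w7.png",np.hstack([j,i]))
E
```

```text
F [-1.4  0.8  6.8]
t 25.875
touch z 0.034 F [-0.5  0.1 18.5] w 0.0318
held 0.0322 39.7 29.8417
F [-0.1  0.6  2.7]
t 32.5167
touch z 0.033 F [-0.7 -0.8 10.4] w 0.0424
held 0.0427 40.5 37.3333
0.0355
```

View pics/w7.png

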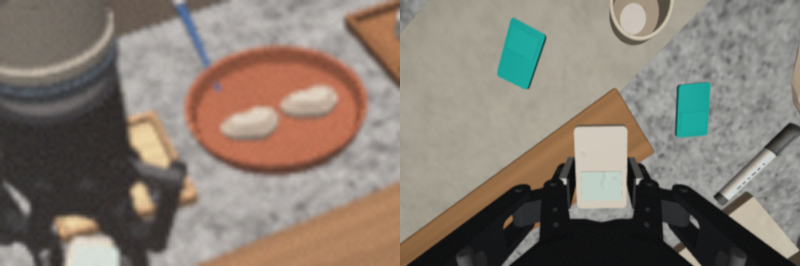

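Both clays lie flat and apart in the saucer (250,122) and (308,100), and the tile is held square with its glaze up. Placing it.

```bash
python3 - <<'E'
from h import *; from rig import manip
place(manip,(.617,.195),np.radians(85),.0245,.056)
manip.move_to([.35,-.35,.3],down(np.radians(-45)))
t=manip.camera("top");s=manip.camera("scene")
f=lambda i,x,y,w,h:cv2.resize(i[y:y+h,x:x+w,::-1],(800,300),interpolation=2)
cv2.imwrite("pics/end.png",np.vstack([f(t["image"],210,95,200,90),f(s["image"],195,125,190,90)]))
print(manip.get_time(),manip.get_joint_vel())
E
```

```text
F [ 1.  -0.8 -0.2]
t 40.1917
42.5417 [-0.00206169 -0.00011443 -0.00128257  0.00083095  0.0001301   0.00048077]
```

View pics/end.png

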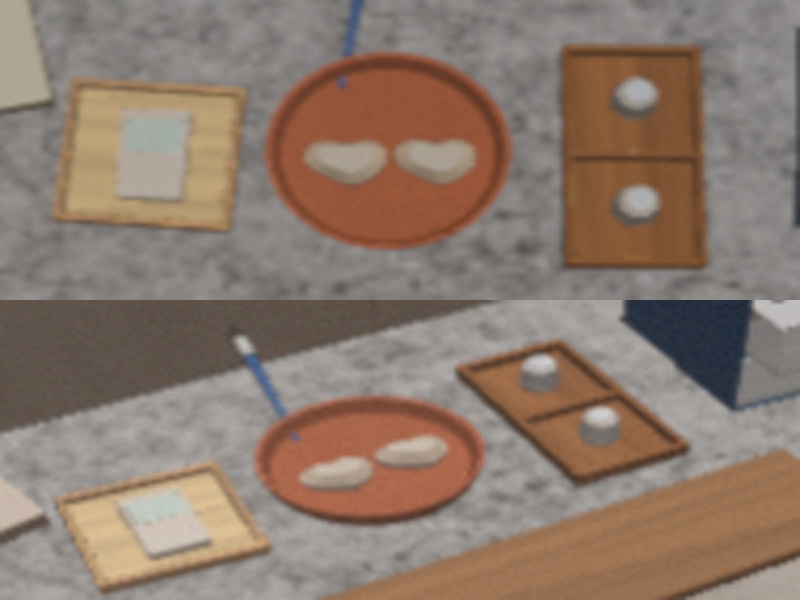

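The tile lies flat and glaze up in its tray (153,153), the clays are side by side (345,160) and (435,160), and one upright plug stands in each bay (636,95) and (637,203). Handing in.

```bash
python3 -c "
from rig import manip
print(manip.sign_off())"
```

```text
the job is handed in; nothing more can be done
None
```

I sorted all five leavings and handed the job in about 43 s into the 112 s limit: one plug upright in each bay, both clay pinches side by side in the saucer, and the tile flat, glaze up, in the square tray. I never went near the cup or the rib; the sign-off call gave no verdict back.

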